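# Set up the honing stand

## Robot

A 6-joint arm with a two-finger parallel gripper is mounted at the origin on a cart in front of the work surface, level with it; the furniture and walls round the work are solid. World frame = base frame: x ahead of the robot, y to its left, z up, the work surface at z = 0. Lengths are in m, angles in rad, forces in N, time in s.
With the tool pointing down it reaches from about 0.35 to 1 m from the base axis. Payload 7.1 kg.
Tool frame: the origin (TCP) lies between the finger pads; the fingertips stand 22 mm ahead of it and the grasp point (between the pads) lies 3 mm ahead of it; z points along the fingers, y is the line along which they close (so a half turn about z gives the same grasp; the last joint's range is limited). The gripper opens to 85 mm and grips with 20 to 120 N. Pads are 22 mm wide; open, the fingers measure 114 mm over their backs; the gripper's body (76 mm by 85 mm) begins 54 mm behind the grasp point. The pads swing forward as they close: fully open they stand 13 mm farther back than shut.
Start: joints at [1.323, 0.423, 1.63, -0, 1.089, -0.019], TCP at [0.142, 0.609, 0.214] pointing down, gripper open.
Joint ranges: [-3, 3], [-0.9, 2.11], [0.09, 2.58], [-1.31, 4.45], [0.11, 2.69], [-2.54, 2.54]. Speed limits (rad/s): [2.39, 2.39, 3.01, 3.14, 3.14, 3.14].

## Interface

Orientations are given as a rotation vector (axis times angle).
In Python, from rig import manip gives the robot as it stands. The module is installed in compiled form; this text tells all that it offers. Calls block until the motion is done:
- manip.move_to(position, orientation): joint-space move of the TCP to a pose.
- manip.servo_line(position, orientation=None, rate=0.15): straight line of the TCP; orientation=None keeps the orientation; rate is the mean speed in m/s.
- manip.set_joints(angles): joint-space move.
- manip.command_gripper(opening, f_grip=None): finger opening in m; f_grip is the grip in N (None keeps the last); returns when the fingers have stopped.
- manip.hold(seconds).
- manip.solve_ik(position, orientation): joint angles nearest the present ones, or None.
- manip.camera(name): name is "side" or "top"; returns a dict with "image" (400x640x3 uint8, red, green, blue), "fx", "fy", "cx", "cy" (pixels), "cam_to_world" (4x4, takes a point from camera to world coordinates). Camera axes: x right, y down, z forward; pixel columns grow to the right and rows downward; lengths in m; the calibration is good to about 2 mm. A picture is of the moment at which its call begins. There is no depth.
A pose or a line that the arm cannot do raises manip.IKError and nothing moves.
- manip.sign_off(): hands the job in; it is judged then, once.
Readings, each from a call of its own:
- manip.get_time(): time.
- manip.get_joint_positions(): joint angles.
- manip.get_joint_vel(): joint speeds.
- manip.get_tau(): joint torques, N m.
- manip.get_position(): TCP position.
- manip.get_ee_rot(): TCP orientation.
- manip.get_contact_force(): force on the tool from outside, world axes, zero at the start.
- manip.get_torque(): the same for the moment, N m.
- manip.get_width(): finger opening in m.
- manip.get_grip_force(): force on a finger pad.
Only numpy, scipy, OpenCV 4.12 (cv2) and the standard library are available. Lean on these libraries where they do the work, as an engineer would, in place of code of your own. Each camera call takes 0.05 s, during which the arm holds its last target. There are 200 camera calls.

## Task

Gently lay the whetstone, same face up, flat and lengthwise on the sloping wooden deck of the honing stand, its lower end just inside the lip, its sides within the deck's, and let go of it. Then take the stand's sprung arm by its upright wooden post, pull it out until the white index blade stands over the red marker on the scale, and finish holding it there steadily against the spring, still gripping the post when the program ends. Leave the red marker as it is set and the other tools on the table where they lie.

Things in the scene. Friction and masses are not known exactly. Their poses are not given: they have to be found in the camera images.
- stone_mid (a point): Centre of the loose whetstone, a block 40 x 110 x 17 mm (x, y, z), beige on top and grey below, 0.19 kg; it starts flat on the table, left of the stand. Its y axis runs along its 110 mm length, z up. Grip it across its 40 mm width.
- stand: Fixed honing stand on a wooden base board 315 mm long and 100 mm wide, top 14 mm above the table. Origin on the table under the stand. Its x axis runs along the stand from the arm's end (-x) towards the deck (+x), y across, z up; the arm pulls out along the stand's -x. At the start -x points roughly to the robot's left (+y). Board from x = -176 to +139 mm and y = -53 to +47 mm. A steel tube (axis 32 mm up) runs under the deck; its brass mouth is at x = -12 mm.
- deck: The fixed sloping pale wooden deck on the stand, 120 mm long, 56 mm wide, 8 mm thick, sloping 0.26 rad (15 degrees). Origin at the centre of its upper face, 75 mm above the table; x runs up the slope along its length, y across, z is its normal. At its low end (x = -60 to -68 mm) a dark wooden lip stands 8 mm above the face. There are no walls at the sides or the top end. The whetstone fits centred: 5 mm between its lower end and the lip; it does not slide down by itself.
- rod (a joint): How far the telescoping arm is pulled out, m: 0 fully in, where its spring keeps it, 0.12 the stop. The inner spring pulls back with 3.6 N at 0 and 60 N/m more (about 9 N at 0.09); let go, the arm runs back in.
- post (a point): Grip point on the arm's upright square wooden post, 16 x 16 mm (sides along the stand's x and y), from 62 to 110 mm above the table; the point lies on its axis, 88 mm up. The post stands on a black block 22 x 26 mm at the end of the arm, whose top is 62 mm up. The pose has the stand's axes.
- index (a point): Tip region of the white index blade, 2.5 mm thick, that sticks out sideways (stand's -y, towards the robot) from the arm's black block, 36 mm from the post's axis and 40 mm above the table; same x as the post's axis. Moves with the arm.
- mark (a point): Top centre of the red marker, 8 mm wide along the stand's x, on the aluminium scale bar on the robot's side of the board; its top is 31 mm above the table, and the index blade passes over it without touching. The pose has the stand's axes.
- marker (a joint): Where the red marker is set, m: equal to the value of joint rod at which the index blade stands exactly over the marker's middle. Stiff; leave it.
- gouge_a: Gouge with an orange-brown wooden handle, 22 x 135 x 18 mm, loose on the table to the right, nearest the robot; origin under its middle. Leave alone.
- gouge_b: Gouge with a pale wooden handle, 18 x 135 x 15 mm, loose on the table to the right; origin under its middle. Leave alone.
- strop: Purple profiled honing strop with a leather strip, 97 x 81 x 22 mm, loose on the table behind; origin under its middle. Leave alone.
- eraser: Blue and white eraser, 23 x 44 x 12 mm, loose on the table to the right; origin under its middle. Leave alone.
Not all that is in view belongs to the job. What is shaped like the part that bears stone_mid but turquoise is not meant.

How it is judged:
On the way:
1. the whetstone lies on the deck, let go, with the arm still in (x of stone_mid in the frame of deck between -0.009 and 0.01 m and y of stone_mid in the frame of deck between -0.009 and 0.009 m and z of stone_mid in the frame of deck between 0.005 and 0.0115 m and angle between the z axis of stone_mid and the z axis of deck, either way round below 0.08 rad and angle between stone_mid's own z axis and vertical below 0.6 rad and angle between the y axis of stone_mid and the x axis of deck, either way round below 0.12 rad and contact force between each of the fingers, the arm and stone below 0.1 N and value of joint rod below 0.01 m and linear speed of stone below 0.02 m/s), for 0.2 s.
At the end, for the whole second after the job is handed in: The stone lies flat on the deck, same face up, let go, at rest: centre within 9 mm of the deck's centre each way, lengthwise within 0.12 rad. The arm is still, index blade within 5 mm of the marker's middle, held against its spring by the fingers (over 2 N) and nothing else (x of stone_mid in the frame of deck between -0.009 and 0.01 m and y of stone_mid in the frame of deck between -0.009 and 0.009 m and z of stone_mid in the frame of deck between 0.005 and 0.0115 m and angle between the z axis of stone_mid and the z axis of deck, either way round below 0.08 rad and angle between stone_mid's own z axis and vertical below 0.6 rad and angle between the y axis of stone_mid and the x axis of deck, either way round below 0.12 rad and contact force between each of the fingers, the arm and stone below 0.1 N and linear speed of stone below 0.02 m/s and x of index in the frame of mark between -0.005 and 0.005 m and velocity of joint rod between -0.01 and 0.01 m/s and value of joint rod above 0.035 m and contact force between the fingers and rod above 2 N and contact force between each of stone, gouge_a, gouge_b, strop, eraser and rod below 0.3 N); the arm keeps its last pose, push and grip.
It fails at once if the whetstone is let go more than 30 mm above its place (contact force between the fingers and stone below 0.02 N and height (world z) of stone_mid above 0.115 m).
It fails at once if the red marker is shifted by more than 4 mm (distance of mark from where it was at the start of the episode above 0.004 m).
It fails at once if a loose tool that is not part of the job is moved by more than 20 mm (distance of any of gouge_a, gouge_b, strop, eraser from where it was at the start of the episode above 0.02 m).
It also fails if it takes over 48 s, if anything falls off the work surface, if the arm or the gripper's body presses on something with over 40 N, if the wrist force passes 120 N, or if a joint passes its speed limit or range.

## Working session

There is one attempt and no reset: what is moved stays moved. The work goes in short steps, each a Python script; the robot and the scene stay as the last script left them, time stands still between calls to the robot, and variables do not carry over. Pictures are saved under pics/ and viewed, at most 10 in all, crops included, and the job is handed in when it is done.

```bash
mkdir -p pics; python3 - <<'E'
from rig import manip
import cv2,numpy as np,pickle
d={}
for n in("top","side"):
    c=manip.camera(n);d[n]=c
    cv2.imwrite(f"pics/{n}0.png",c["image"][:,:,::-1])
    print(n,c["fx"],c["fy"],c["cx"],c["cy"]);print(np.round(c["cam_to_world"],4))
pickle.dump(d,open("c0.pkl","wb"))
print(manip.get_ee_rot(),manip.get_time())
E
```

```text
top 502.3948975951525 502.3948975951525 311.6905518504864 202.46093215260876
[[ 0.0114 -0.9851  0.1714  0.2844]
 [-0.9998 -0.0138 -0.0127 -0.0114]
 [ 0.0148 -0.1712 -0.9851  1.6631]
 [ 0.      0.      0.      1.    ]]
side 368.2711341784527 368.2711341784527 315.2212053253135 200.26889914681215
[[ 0.9976 -0.0491  0.0494  0.5233]
 [-0.0651 -0.4051  0.912  -0.9079]
 [-0.0248 -0.913  -0.4073  0.4694]
 [ 0.      0.      0.      1.    ]]
[-3.58621339e-01 -3.12086945e+00  2.21045468e-03] 0.1
```

View pics/top0.png

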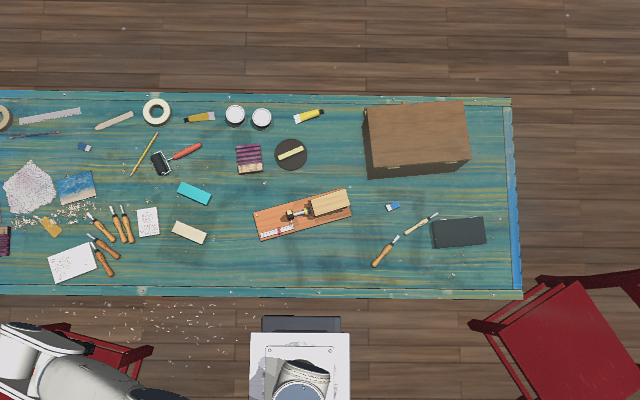

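View pics/side0.png

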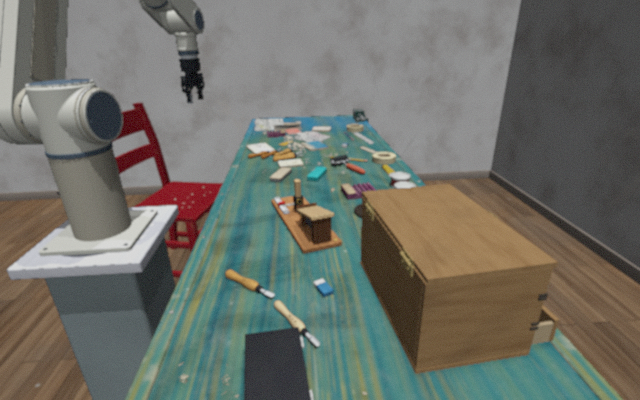

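The top view shows the beige stone at about (190,232), with the turquoise block at (194,193), which is not meant. The stand is at about (302,215) and its deck at about (328,203). I'll zoom in on both.

```bash
python3 - <<'E'
import cv2,pickle
d=pickle.load(open("c0.pkl","rb"))
im=d["top"]["image"][:,:,::-1]
a=cv2.resize(im[180:250,245:360],None,fx=6.9,fy=6.9,interpolation=cv2.INTER_CUBIC)
cv2.imwrite("pics/stand.png",a[:, :800])
b=d["side"]["image"][:,:,::-1]
cv2.imwrite("pics/sstand.png",cv2.resize(b[160:255,260:350],None,fx=6,fy=6,interpolation=cv2.INTER_CUBIC))
E
```

```text
(no output)
```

View pics/stand.png

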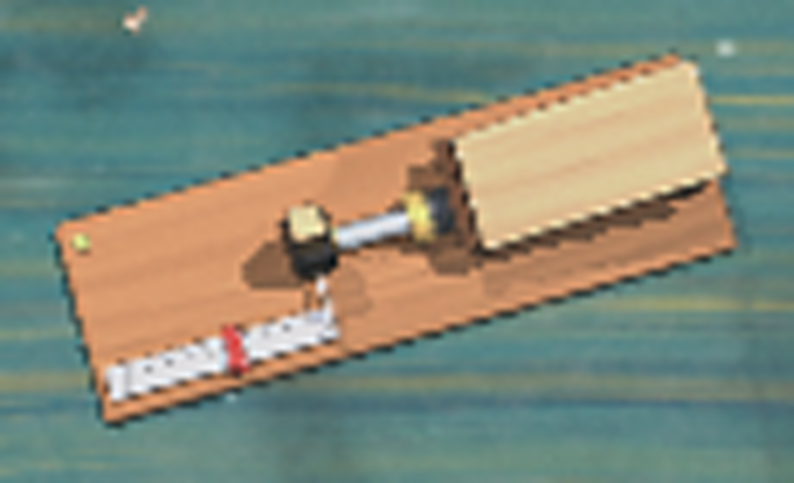

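View pics/sstand.png

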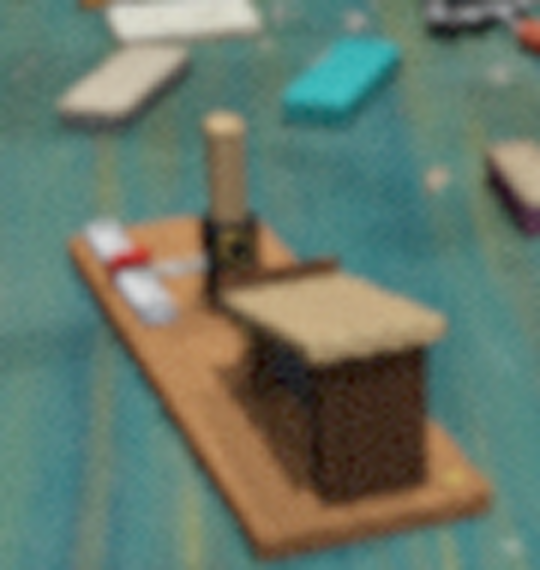

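The crops show clear board corners at crop pixels (60,230), (685,55), (737,245) and (107,422). The deck's lip is at the arm end, the post top is near (308,222), and the red marker is at (235,350). Next I'll measure with masks.

```bash
cat >h.py <<'E'
import cv2,numpy as np
def ray(c,p,z):
    p=np.atleast_2d(p).astype(float); T=c["cam_to_world"]
    d=np.c_[(p[:,0]-c["cx"])/c["fx"],(p[:,1]-c["cy"])/c["fy"],np.ones(len(p))]@T[:3,:3].T
    o=T[:3,3]; z=np.broadcast_to(z,len(p))
    return o+d*((z-o[2])/d[:,2])[:,None]
def blob(c,lo,hi,roi,K=8):
    """largest blob in HSV range in roi x0,y0,x1,y1, upsampled; contour in pixel coords"""
    x0,y0,x1,y1=roi
    im=cv2.resize(c["image"][y0:y1,x0:x1],None,fx=K,fy=K,interpolation=cv2.INTER_CUBIC)
    m=cv2.inRange(cv2.cvtColor(im,cv2.COLOR_RGB2HSV),lo,hi)
    cs,_=cv2.findContours(m,cv2.RETR_EXTERNAL,cv2.CHAIN_APPROX_NONE)
    k=max(cs,key=cv2.contourArea)[:,0].astype(float)
    return (k+.5)/K-.5+[x0,y0]
def rect(P):
    (c,s,_)=r=cv2.minAreaRect((P[:,:2]*1000).astype(np.float32))
    b=cv2.boxPoints(r)/1000; e=b[1]-b[0],b[2]-b[1]
    l=max(e,key=np.linalg.norm)
    return np.array(c)/1000,np.array(s),np.arctan2(l[1],l[0])
E
python3 - <<'E'
from h import *;import pickle
d=pickle.load(open("c0.pkl","rb"));t=d["top"]
hsv=cv2.cvtColor(t["image"],cv2.COLOR_RGB2HSV)
for n,p in dict(stone=(190,232),deck=(328,203),post=(289,212),board=(275,212),red=(279,231)).items(): print(n,hsv[p[1],p[0]])
C=(np.array([(60,230),(685,55),(737,245),(107,422)])+.5)/6.9-.5+[245,180]
B=ray(t,C,.014)[:,:2]; print(B)
M=np.array([(-.176,.047),(.139,.047),(.139,-.053),(-.176,-.053)])
# rigid fit
a,b=M-M.mean(0),B-B.mean(0);th=np.arctan2((a[:,0]*b[:,1]-a[:,1]*b[:,0]).sum(),(a*b).sum())
R=np.array([[np.cos(th),-np.sin(th)],[np.sin(th),np.cos(th)]]);o=B.mean(0)-R@M.mean(0)
print("stand",o,th,"resid",B-(M@R.T+o))
k=blob(t,(12,15,130),(30,110,255),(165,212,215,252)); print("stone",rect(ray(t,k,.017)))
k=blob(t,(15,60,150),(30,140,255),(300,183,355,225))
q=cv2.boxPoints(cv2.minAreaRect(k.astype(np.float32)));print("deck px",q)
S=lambda P:(P[:,:2]-o)@R
m0=(np.array([(455,143),(690,65),(725,180),(487,247)])+.5)/6.9-.5+[245,180]
D=ray(t,m0,[.0595,.0905,.0905,.0595]); print("deck hand corners in stand",S(D))
u=S(ray(t,k,.075)); print("deck blob",rect(ray(t,k,.075)),S(rect(ray(t,k,.075))[0][None]))
k=blob(t,(15,40,150),(32,140,255),(283,205,296,217)); P=rect(ray(t,k,.110)); print("post",P,S(P[0][None]))
k=blob(t,(170,120,100),(179,255,255),(270,222,290,240)); P=rect(ray(t,k,.031)); print("red",P,S(P[0][None]))
E
```

```text
stone [ 21  39 223]
deck [ 17  85 221]
post [ 26  67 225]
board [ 13 125 218]
red [  1 166 219]
[[ 0.53338976  0.16063212]
 [ 0.62349577 -0.13983189]
 [ 0.53053447 -0.16492823]
 [ 0.44132306  0.13541469]]
stand [ 0.54031471 -0.01906531] -1.2829234569371215 resid [[-0.00202216 -0.00240408]
 [-0.00134883 -0.00083036]
 [ 0.00157487  0.00246463]
 [ 0.00179613  0.00076981]]
stone (array([0.46774612, 0.36955438]), array([113.04515076,  42.41868591]), np.float32(1.1771088))
deck px [[309.06595 198.02614]
 [344.7767  186.96281]
 [350.35495 204.96849]
 [314.6442  216.03181]]
deck hand corners in stand [[ 0.01721818  0.02625999]
 [ 0.13012642  0.02691971]
 [ 0.13033795 -0.02922905]
 [ 0.01816057 -0.02530626]]
deck blob (array([ 0.56477704, -0.08977989]), array([ 61.36646271, 120.80646515]), np.float32(-1.2542495)) [[0.07474985 0.0033789 ]]
post (array([0.52433655, 0.03930836]), array([15.92091465, 16.08647156]), np.float32(-1.3227383)) [[-0.06050801  0.0012524 ]]
red (array([0.46689337, 0.07072775]), array([1.16024852, 1.44158721]), np.float32(-0.7650627)) [[-0.10694337 -0.04490661]]
```

```bash
cat >>h.py <<'E'
from scipy.spatial.transform import Rotation as Ro
th=-1.2815; o=np.array([.5403,-.0191]); sx=np.array([np.cos(th),np.sin(th),0]); sy=np.array([-sx[1],sx[0],0]); up=np.array([0,0,1.])
W=lambda x,y,z:np.r_[o,0]+x*sx+y*sy+z*up
def ori(y,z):
    y,z=y/np.linalg.norm(y),z/np.linalg.norm(z)
    return Ro.from_matrix(np.c_[np.cross(y,z),y,z]).as_rotvec()
a=.26; dx=np.cos(a)*sx+np.sin(a)*up; dn=-np.sin(a)*sx+np.cos(a)*up
deck=W(.074,0,.075); stone=np.array([.4677,.3696,0]); sd=1.177
sp=np.array([-np.sin(sd),np.cos(sd),0])
E
python3 - <<'E'
from h import *;import pickle
from rig import manip
t=pickle.load(open("c0.pkl","rb"))["top"]
im=t["image"].astype(int)[222:240,268:292]
w=np.clip(im[...,0]-np.maximum(im[...,1],im[...,2])-60,0,None)*((im[...,1]-im[...,2])<35)
vy,vx=np.mgrid[222:240,268:292]
p=[(vx*w).sum()/w.sum(),(vy*w).sum()/w.sum()]; P=ray(t,p,.031)[0]; print("red",p,(P-np.r_[o,0])@np.c_[sx,sy], (w>0).sum())
print(w[:, ::1].max(), deck)
for s in(1,-1):
    print(s,"stone",manip.solve_ik(stone+[0,0,.03],ori(s*sp,-up)),"deck",manip.solve_ik(deck+.03*dn,ori(s*sy,-dn)),"post",manip.solve_ik(W(-.0605,.001,.09),ori(s*sx,-up)))
E
```

```text
red [np.float64(278.49941656942826), np.float64(229.8681446907818)] [-0.1084492  -0.03482921] 18
81 [ 0.56141056 -0.09002492  0.075     ]
1 stone [ 6.48803504e-01  6.38552371e-01  1.78569839e+00 -4.44089210e-16
  7.17341895e-01 -2.09899282e+00] deck [-0.03010003  0.47009103  1.90454647 -0.37920862  0.71994302 -0.03863327] post [ 5.19668153e-02  4.63671431e-01  1.92873618e+00 -4.44089210e-16
  7.49185047e-01  1.33346682e+00]
-1 stone [ 6.48803504e-01  6.38552371e-01  1.78569839e+00 -1.33226763e-15
  7.17341895e-01  1.04259983e+00] deck None post [ 5.19668153e-02  4.63671431e-01  1.92873618e+00 -4.44089210e-16
  7.49185047e-01 -1.80812584e+00]
```

```bash
python3 - <<'E'
from h import *
from rig import manip
q=ori(-sp,-up)
manip.move_to(stone+[0,0,.12],q)
manip.command_gripper(.062,30)
manip.servo_line(stone+[0,0,.045],q,.12)
for z in(.035,.031,.028,.026):
    manip.servo_line(stone+[0,0,z],q,.04)
    f=manip.get_contact_force(); print(z,np.round(f,2),manip.get_position()[2])
    if abs(f[2])>3: manip.servo_line(stone+[0,0,z+.004],q,.04);break
manip.command_gripper(.030,30)
print(manip.get_width(),manip.get_grip_force(),manip.get_contact_force(),manip.get_time())
for n in("top","side"):
    c=manip.camera(n)["image"][:,:,::-1]
    r=c[195:265,140:240] if n=="top" else c[100:200,240:340]
    cv2.imwrite(f"pics/{n}1.png",cv2.resize(r,None,fx=5,fy=5,interpolation=cv2.INTER_CUBIC))
a,b=cv2.imread("pics/top1.png"),cv2.imread("pics/side1.png")
E
```

```text
0.035 [ 0.64 -0.43 -0.65] 0.03489884005711139
0.031 [ 0.05 -0.17 -0.8 ] 0.030768522150187556
0.028 [ 0.11 -1.58  0.26] 0.02780200341066761
0.026 [ 0.52  0.48 -0.17] 0.02588796077614118
0.03032986615131534 0.0 [ 0.58555487 -1.09497301 -0.39158707] 4.3333
```

View pics/side1.png

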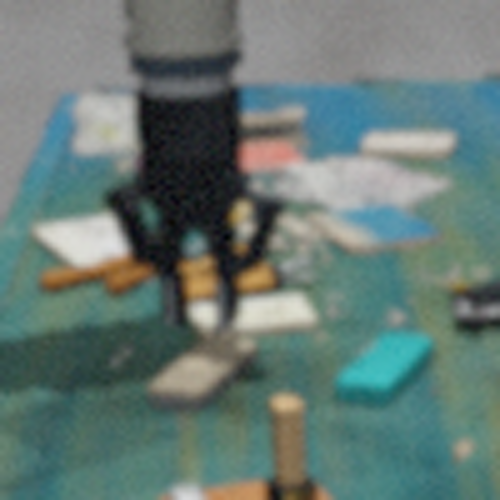

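The fingers, with tips near crop (180,325) and (225,330), closed clear of the stone, which still lies at about (200,370). I'll check the top view.

View pics/top1.png

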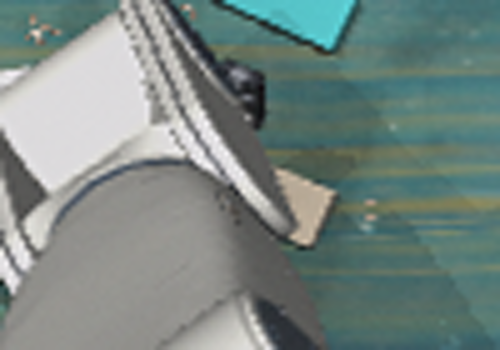

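```bash
python3 - <<'E'
from h import *;import pickle
from rig import manip
print(manip.get_position(),manip.get_joint_positions(),manip.get_width())
d=pickle.load(open("c0.pkl","rb"))
def proj(c,P):
    p=np.linalg.inv(c["cam_to_world"])@np.r_[P,1]
    return p[0]/p[2]*c["fx"]+c["cx"],p[1]/p[2]*c["fy"]+c["cy"]
for n in d:
    print(n,proj(d[n],stone+[0,0,.017]),proj(d[n],stone+[0,0,.1]))
s=d["side"]; k=blob(s,(5,10,110),(28,110,255),(268,165,293,184)); print(k.min(0),k.max(0),k.mean(0),rect(ray(s,k,.017)))
E
```

```text
[0.46770584 0.36960178 0.02601431] [ 6.48802529e-01  6.45009804e-01  1.78622797e+00 -7.39534398e-06
  7.10328543e-01  1.04258575e+00] 0.02988254431563507
top (np.float64(188.7713753862658), np.float64(231.70432758057981)) (np.float64(182.75013142560377), np.float64(228.67348832860915))
side (np.float64(280.39984927450394), np.float64(172.45886369250235)) (np.float64(278.9260610065471), np.float64(150.48522788288895))
[270.0625 164.5625] [292.4375 179.0625] [281.79422515 170.68871832] (array([0.47172635, 0.38142526]), array([160.1038208 ,  57.75786972]), np.float32(1.3576701))
```

The position agrees in both views, but the tips are higher than I assumed and closed above the stone. I'll open the gripper and feel down for the table.

```bash
python3 - <<'E'
from h import *
from rig import manip
q=ori(-sp,-up)
manip.command_gripper(.058,30)
z=.026
while z>.002:
    z-=.002
    manip.servo_line(stone+[0,0,z],q,.03)
    f=manip.get_contact_force()
    if abs(f[2])>4: break
print(z,f,manip.get_position()[2],manip.get_time())
if abs(f[2])>4: z+=.004; manip.servo_line(stone+[0,0,z],q,.04)
c=manip.camera("side")["image"][:,:,::-1][130:190,250:310]
cv2.imwrite("pics/side2.png",cv2.resize(c,None,fx=8,fy=8,interpolation=cv2.INTER_CUBIC))
E
```

```text
0.001999999999999993 [-0.59877054  0.97428648  0.08736514] 0.0018376588027240598 7.8167
```

View pics/side2.png

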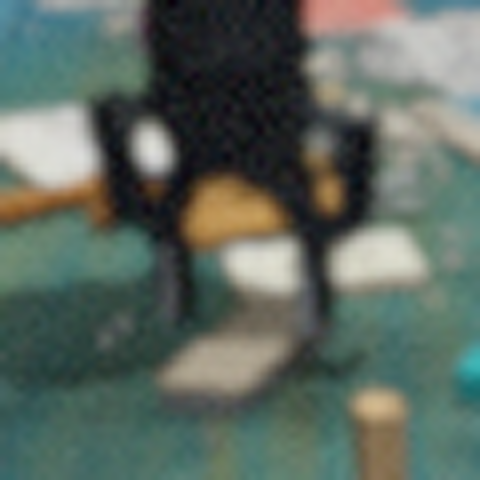

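```bash
python3 - <<'E'
from h import *;import pickle
from rig import manip
d=pickle.load(open("c0.pkl","rb"));c=d["side"]
for z in(.192,.214,.236):
    p=np.linalg.inv(c["cam_to_world"])@[.142,.609,z,1]; print(z,p[0]/p[2]*c["fx"]+c["cx"],p[1]/p[2]*c["fy"]+c["cy"])
g=cv2.cvtColor(c["image"],cv2.COLOR_RGB2GRAY)[50:115,170:215]
ys,xs=np.where(g<80);print("dark rows max",ys.max()+50,xs.min()+170,xs.max()+170)
q=ori(-sp,-up)
z=.002
while z>-.03:
    z-=.002
    manip.servo_line(stone+[0,0,z],q,.03)
    f=manip.get_contact_force()
    if abs(f[2])>4: break
print(z,f,manip.get_position(),manip.get_time())
E
```

```text
0.192 197.5415731296418 114.91811508471915
0.214 196.68683984630002 109.36068274969264
0.236 195.82161266233436 103.73501960654868
dark rows max 101 179 203
-0.024000000000000007 [-5.38498635 -3.92020112 23.6189318 ] [ 0.46797307  0.36980963 -0.02186627] 11.1167
```

The fingertips only touch the table at TCP z of about -0.021 (opening 58 mm), so the real tips sit about 40 mm further back than described. I'll use this touch-off as the tool offset and grasp from it.

```bash
python3 - <<'E'
from h import *
from rig import manip
q=ori(-sp,-up)
manip.servo_line(stone+[0,0,-.014],q,.05)
manip.command_gripper(.030,30)
print(manip.get_width(),manip.get_grip_force(),manip.get_contact_force())
if manip.get_width()>.036:
    manip.servo_line(stone+[0,0,.09],q,.1); manip.hold(.2)
    print(manip.get_width(),manip.get_grip_force(),manip.get_contact_force())
c=manip.camera("side")["image"][:,:,::-1][120:190,245:315]
cv2.imwrite("pics/side3.png",cv2.resize(c,None,fx=7,fy=7,interpolation=cv2.INTER_CUBIC))
print(manip.get_time())
E
```

```text
0.039290441315677944 30.576651692390442 [ 0.34013287 -0.2388806   1.23855259]
0.03902694801026001 30.378413200378418 [ 0.08294754  0.17538713 -1.17076175]
13.2083
```

View pics/side3.png

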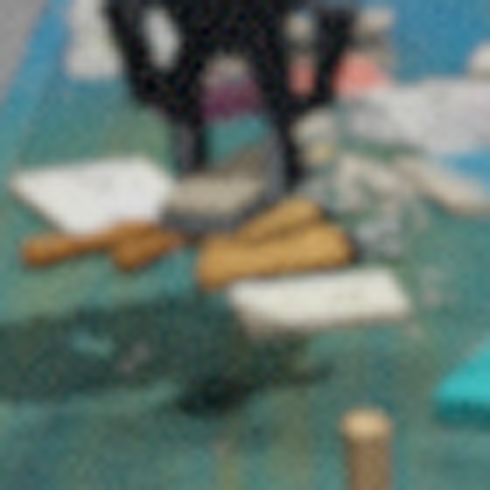

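The stone is gripped (39 mm, 30 N) and lifted level. Next I'll carry it over the deck, tilted, and check from both cameras.

```bash
cat >>h.py <<'E'
qd=ori(sy,-dn); G=-.0225   # stone centre along tool z from TCP (offset assumed along tool z)
def tcp(c): return c+G*dn   # TCP = centre - G*ztool, ztool=-dn
E
python3 - <<'E'
from h import *;import pickle
from rig import manip
manip.servo_line(stone+[0,0,.17],None,.2)
manip.move_to(tcp(deck+.13*dn),qd)
manip.servo_line(tcp(deck+.001*dx+.055*dn),qd,.12)
manip.hold(.2)
print(manip.get_position(),tcp(deck+.001*dx+.055*dn),manip.get_contact_force(),manip.get_time())
d={n:manip.camera(n) for n in("top","side")};pickle.dump(d,open("c4.pkl","wb"))
a=cv2.resize(d["top"]["image"][170:245,260:360],None,fx=7,fy=4*7/4,interpolation=cv2.INTER_CUBIC)[:300]
r=lambda n,y0,y1,x0,x1,s:cv2.resize(d[n]["image"][y0:y1,x0:x1],None,fx=s,fy=s,interpolation=cv2.INTER_CUBIC)
A=r("top",175,235,280,360,5);B=r("side",160,260,255,355,4)
H=np.zeros((max(A.shape[0],B.shape[0]),A.shape[1]+B.shape[1],3),np.uint8);H[:A.shape[0],:A.shape[1]]=A;H[:B.shape[0],A.shape[1]:]=B
cv2.imwrite("pics/comp4.png",H[:,:,::-1])
def pr(c,P):
    p=np.linalg.inv(c["cam_to_world"])@np.r_[P,1]; return np.round([p[0]/p[2]*c["fx"]+c["cx"],p[1]/p[2]*c["fy"]+c["cy"]],1)
T=manip.get_position()
for nm,cc in(("A",T+(.0225)*dn),("B",T+[0,0,.0405]-.018*dn)):
  for i,j in((1,1),(1,-1),(-1,-1),(-1,1)):
    P=cc+i*.055*dx+j*.02*sy+.0085*dn
    t,s=pr(d["top"],P),pr(d["side"],P); print(nm,i,j,(t-[280,175])*5,(s-[255,160])*4+[400,0])
E
```

```text
[ 0.55986707 -0.08278808  0.10752336] [ 0.55930272 -0.08294323  0.10666475] [-1.02904467 -0.03211069 -2.13825603] 16.325
A 1 1 [305.  68.] [684.  105.6]
A 1 -1 [323.5 130. ] [618.8 116.4]
A -1 -1 [156.  183.5] [564.8  99.6]
A -1 1 [138.5 122.5] [623.6  90. ]
B 1 1 [321.5  63. ] [690.8 109.6]
B 1 -1 [340. 125.] [624.8 120.4]
B -1 -1 [172. 179.] [569.6 102.8]
B -1 1 [154.5 117.5] [628.8  93.6]
```

View pics/comp4.png

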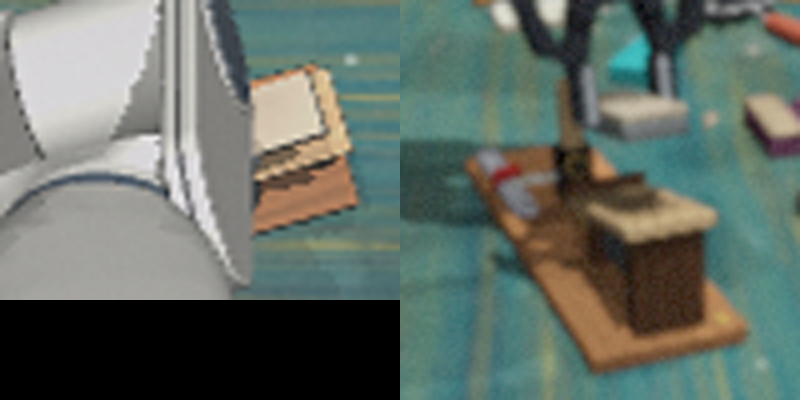

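The stone's upper corners at (308,70) and (327,133) match the tool-axis offset model to within about 2 mm, and it lies parallel to the deck. Now I'll lower it.

```bash
python3 - <<'E'
from h import *
from rig import manip
b=deck+.001*dx
manip.servo_line(tcp(b+.016*dn),qd,.1); manip.hold(.2)
f0=np.array(manip.get_contact_force());print(f0)
h=.016
while h>.002:
    h-=.001; manip.servo_line(tcp(b+h*dn),qd,.02)
    f=np.array(manip.get_contact_force())-f0
    if f@dn>4: break
print(h,f,f@dn,(manip.get_position()-tcp(b+h*dn))@dn)
manip.command_gripper(.050,20); manip.hold(.1)
print(manip.get_width(),manip.get_contact_force())
manip.servo_line(tcp(b+.08*dn),qd,.1)
manip.servo_line(tcp(b+.08*dn)+[-.02,.05,.08],qd,.2)
import pickle
d={n:manip.camera(n) for n in("top","side")};pickle.dump(d,open("c5.pkl","wb"))
print(manip.get_time())
s=d["side"];t=d["top"]
A=cv2.resize(t["image"][175:235,280:360],None,fx=5,fy=5,interpolation=cv2.INTER_CUBIC)
B=cv2.resize(s["image"][160:260,255:355],None,fx=4,fy=4,interpolation=cv2.INTER_CUBIC)
H=np.zeros((400,800,3),np.uint8);H[:300,:400]=A;H[:,400:]=B
cv2.imwrite("pics/comp5.png",H[:,:,::-1])
def pr(c,P):
    p=np.linalg.inv(c["cam_to_world"])@np.r_[P,1]; return np.round([p[0]/p[2]*c["fx"]+c["cx"],p[1]/p[2]*c["fy"]+c["cy"]],1)
for i,j in((1,1),(1,-1),(-1,-1),(-1,1)):
    P=deck+i*.055*dx+j*.02*sy+.017*dn
    print(i,j,(pr(t,P)-[280,175])*5,(pr(s,P)-[255,160])*4+[400,0])
E
```

```text
[ 4.71788982e-01  5.65413286e-04 -1.72119053e+00]
0.007999999999999993 [-2.82108981  1.6231858   5.67016958] 6.086441036271178 0.00030198179254897707
0.05032586155956142 [-0.08900643 -0.05113658 -0.11088974]
21.1333
1 1 [316.5  78.5] [691.6 185.2]
1 -1 [334.5 138.5] [627.2 196.8]
-1 -1 [171.5 190.5] [572.4 171.2]
-1 1 [154.5 131. ] [630.8 161.2]
```

View pics/comp5.png

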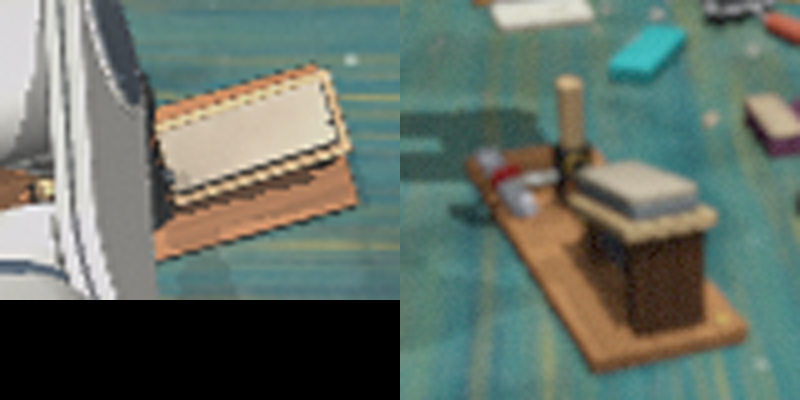

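The stone lies centred on the deck against predicted corners (316,78) and (334,138), and the post is clear. Next I'll refine the marker from both cameras and grasp the post.

```bash
cat >>h.py <<'E'
def red(c,roi,z):
    x0,y0,x1,y1=roi; im=c["image"].astype(int)[y0:y1,x0:x1]
    w=np.clip(im[...,0]-np.maximum(im[...,1],im[...,2])-50,0,None)*(abs(im[...,1]-im[...,2])<45)
    vy,vx=np.mgrid[y0:y1,x0:x1]; p=[(vx*w).sum()/w.sum(),(vy*w).sum()/w.sum()]
    return p,(w>0).sum(),(ray(c,p,z)[0]-np.r_[o,0])@np.c_[sx,sy]
E
python3 - <<'E'
from h import *;import pickle
from rig import manip
for f in("c0","c5"):
    d=pickle.load(open(f+".pkl","rb")); print(f,"side",red(d["side"],(272,195,290,212),.029))
print("top",red(pickle.load(open("c0.pkl","rb"))["top"],(268,222,292,240),.031))
q=ori(sx,-up); P=lambda z:W(-.0605,.0012,z)
manip.move_to(P(.15),q)
manip.command_gripper(.040,40)
manip.servo_line(P(.08),q,.12)
f0=np.array(manip.get_contact_force())
for z in(.07,.062,.056):
    manip.servo_line(P(z),q,.05); f=np.array(manip.get_contact_force())-f0
    print(z,np.round(f,1))
    if f[2]>5: manip.servo_line(P(z+.004),q,.05);break
manip.command_gripper(.008,40)
print(manip.get_width(),manip.get_grip_force(),manip.get_contact_force(),(manip.get_position()-np.r_[o,0])@np.c_[sx,sy],manip.get_time())
E
```

```text
c0 side ([np.float64(281.66968325791856), np.float64(202.30656108597285)], np.int64(28), array([-0.10839153, -0.03235771]))
c5 side ([np.float64(281.0954545454546), np.float64(202.81136363636364)], np.int64(21), array([-0.10560427, -0.03486235]))
top ([np.float64(277.68769716088326), np.float64(228.04731861198738)], np.int64(174), array([-0.10942216, -0.02833978]))
0.07 [-0.5  0.2  1.3]
0.062 [ 0.5 -0.1  0.5]
0.056 [ 0.1 -0.4  0.4]
0.01533677658364308 39.48803007602692 [ 0.22792504 -4.34559541  0.80176684] [-0.06014213  0.00127623] 24.6167
```

```bash
python3 - <<'E'
from h import *;import pickle
from rig import manip
c0=pickle.load(open("c0.pkl","rb"))
print("blade0",(ray(c0["top"],(291.2,221.8),.04)[0]-np.r_[o,0])@np.c_[sx,sy])
S=lambda:(manip.get_position()-np.r_[o,0])@np.c_[sx,sy]
z=manip.get_position()[2]
manip.servo_line(W(-.1075,.0012,.056),ori(sx,-up),.03); manip.hold(.5)
print(S(),manip.get_width(),manip.get_grip_force(),np.array(manip.get_contact_force())@sx,manip.get_time())
d={n:manip.camera(n) for n in("top","side")};pickle.dump(d,open("c6.pkl","wb"))
print(red(d["side"],(272,195,290,212),.029))
def pr(c,P):
    p=np.linalg.inv(c["cam_to_world"])@np.r_[P,1]; return np.round([p[0]/p[2]*c["fx"]+c["cx"],p[1]/p[2]*c["fy"]+c["cy"]],1)
for y in(-.02,-.036): print("blade expected side px",pr(d["side"],W(-.1075,y,.04)))
im=d["side"]["image"].astype(int)
print("R-max(G,B)");print((im[...,0]-np.maximum(im[...,1],im[...,2]))[195:210,272:294])
print("gray");print(im[195:210,272:294].min(-1))
k=blob(d["top"],(12,10,130),(30,75,255),(300,183,355,225)) ; print("stone now",rect(ray(d["top"],k,.0925)))
E
```

```text
blade0 [-0.06158766 -0.02176265]
[-0.10750761  0.00140352] 0.015786618190107904 39.77915167808533 6.237157790082866 26.8333
([np.float64(281.60883620689657), np.float64(202.49461206896552)], np.int64(26), array([-0.10717263, -0.03288034]))
blade expected side px [285.6 198.3]
blade expected side px [280.3 199.2]
R-max(G,B)
[[-26 -27 -29 -20 -16 -12 -13 -12 -20 -27 -30 -29 -24 -26 -15 -12  -9  -3
   14  17  13  10]
 [-29 -25 -22 -20 -16 -10 -10 -15 -20 -19 -17 -16 -15 -14  -8  -3   0  -1
    3   8  18  13]
 [-24 -24 -19 -15 -10  -8  -8  -7  -9  -2  -4  -6  -4  -6  -5  -2   2   0
   -3   7  14   9]
 [-18 -14  -7  -8  -8  -3  -3  -2  -4   0   0  -1   0  -2   0   4   1   0
   -3   0   7   9]
 [  4   7   0  -3  -7  -5  -7  -3  -3  -2   0   5   6  10   9   9  10   3
    2  -6  -7  -3]
 [ 18  24  14   1  -5  -5  -3   1   6  13  21  28  31  29  28  27  26  10
    4  -6  -4  -8]
 [ 23  32  25   9  -5  -7   7  24  43  68  91  93  75  52  37  31  30  17
    0  -7  -8  -2]
 [ 22  32  33  28  10   7  30  63  89 112 122 120 106  71  42  32  31  26
   13   4  -7  -3]
 [ 20  35  43  36  28  28  59 1
[... 1428 characters left out ...]
 55  61  55  48
   36  16  28  59]
 [ 51  49  52  68  74  70  51  47  64  78  78  87  90  80  67  65  59  41
   34  24  36  39]
 [ 59  48  49  64  67  58  55  98 129 140 136 134 136 121  90  73  60  48
   36  27  36  37]
 [ 70  73  50  55  57  57  72 122 158 174 172 164 162 153 119  78  64  52
   33  34  37  35]
 [ 78  63  70  57  61  57  67 108 156 175 181 180 178 170 141 105  81  64
   46  40  42  43]
 [ 73  63  71  60  44  59  60  87 133 164 182 187 180 175 165 139  96  76
   49  50  56  55]
 [ 69  60  64  65  57  55  68  76 106 144 170 180 181 171 168 159 124  85
   72  74  74  76]]
stone now (array([ 0.56051929, -0.08995802]), array([ 54.30054855, 119.90346527]), np.float32(-1.3188187))
```

```bash
python3 - <<'E'
from h import *;import pickle
def pr(c,P):
    p=np.linalg.inv(c["cam_to_world"])@np.r_[P,1]; return [p[0]/p[2]*c["fx"]+c["cx"],p[1]/p[2]*c["fy"]+c["cy"]]
def prof(c,ys,z,xs):
    out=[]
    for y in ys:
        m=np.array([[pr(c,W(x,y,z)) for x in xs]],np.float32)
        out.append(cv2.remap(c["image"].astype(np.float32),m[...,0],m[...,1],cv2.INTER_LINEAR)[0])
    return np.array(out)
t=pickle.load(open("c0.pkl","rb"))["top"]
xs=np.arange(-.14,-.075,.001)
for y in(-.046,-.043,-.040,-.037,-.034,-.031,-.028):
    p=prof(t,[y],.031,xs)[0]; w=np.clip(p[:,0]-p[:,1]-25,0,None); k=xs[np.argmax(w)]
    w=w*(abs(xs-k)<.012); print("red",y,round((xs*w).sum()/w.sum(),4),w.max().round(),p[:,2].max().round())
xs=np.arange(-.08,-.04,.001)
for y in(-.020,-.023,-.026,-.029,-.032):
    p=prof(t,[y],.040,xs)[0]; w=np.clip(p[:,2]-125,0,None); print("blade",y,round((xs*w).sum()/max(w.sum(),1),4),w.max().round())
# side: blade row bias, at rest (c5) and now (c6)
for f,x0 in(("c0",-.0601),("c5",-.0601),("c6",-.1075)):
    s=pickle.load(open(f+".pkl","rb"))["side"]; xs=np.arange(x0-.04,x0+.03,.001)
    for y in(-.022,-.027,-.032):
        p=prof(s,[y],.040,xs)[0].min(1); p=p-np.median(p)-10; w=np.clip(p,0,None)*(abs(xs-x0)<.02); print(f,y,round((xs*w).sum()/w.sum(),4),p.max().round(), xs[np.argmax(w)].round(4))
# stone sides
E
```

```text
red -0.046 -0.1064 78.0 110.0
red -0.043 -0.1087 89.0 210.0
red -0.04 -0.1085 107.0 231.0
red -0.037 -0.1084 106.0 226.0
red -0.034 -0.1082 111.0 229.0
red -0.031 -0.1079 106.0 235.0
red -0.028 -0.1086 107.0 189.0
blade -0.02 -0.0611 80.0
blade -0.023 -0.0621 12.0
blade -0.026 -0.06 11.0
blade -0.029 -0.0684 60.0
blade -0.032 -0.0703 106.0
c0 -0.022 -0.0654 50.0 -0.0651
c0 -0.027 -0.0648 51.0 -0.0671
c0 -0.032 -0.0634 24.0 -0.0631
c5 -0.022 -0.0652 83.0 -0.0651
c5 -0.027 -0.0646 71.0 -0.0671
c5 -0.032 -0.0636 28.0 -0.0621
c6 -0.022 -0.1133 61.0 -0.1115
c6 -0.027 -0.1136 77.0 -0.1125
c6 -0.032 -0.1129 67.0 -0.1145
```

```bash
python3 - <<'E'
from rig import manip
print(manip.get_time(),manip.get_grip_force(),manip.get_joint_vel().max() if hasattr(manip.get_joint_vel(),'max') else 0)
print(manip.sign_off())
E
```

```text
26.9333 39.77927327156067 0.0013195915871471455
the job is handed in; nothing more can be done
None
```

I handed the job in at 26.9 s: the stone is lying let go on the deck, centred in the camera images, and the gripper is holding the post steady with the index blade over the red marker to within about 1 mm by my measurements. The judge's verdict was not returned.

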